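Scrape the tester's plate clean and fit its plunger through both guides

ROBOT

A 6-joint arm with a two-finger parallel gripper is mounted at the origin on a cart in front of the work surface, level with it; the furniture and walls round the work are solid. World frame = base frame: x ahead of the robot, y to its left, z up, the work surface at z = 0. Lengths are in mm, angles in rad, forces in N, time in s.
With the tool pointing down it reaches from about 425 to 950 mm from the base axis. Payload 3.5 kg.
Tool frame: the origin (TCP) lies midway between the tips of the shut fingers; the grasp point (between the pads) lies 19 mm behind it (arm.pinch_z is the distance from the TCP to the grasp point, in mm); z points along the fingers, y is the line along which they close (so a half turn about z gives the same grasp; the last joint's range is limited). The gripper opens to 85 mm and grips with 20 to 120 N. Pads are 22 mm wide; open, the fingers measure 114 mm over their backs; the gripper's body (76 mm by 85 mm) begins 54 mm behind the grasp point. The pads swing forward as they close: fully open they stand 13 mm farther back than shut.
Start: joints at [1.199, 0.286, 1.577, -0, 1.279, -0.15], TCP at [148.454, 658.458, 231.325] pointing down, gripper open.
Joint ranges: [-2.77, 2.77], [-0.9, 2.22], [0.21, 2.48], [-1.53, 4.67], [0.24, 2.81], [-2.84, 2.84]. Speed limits (rad/s): [2.79, 2.79, 3.14, 3.14, 3.14, 3.14].

INTERFACE

Orientations are given as a unit quaternion [w, x, y, z].
In Python, from workcell import arm gives the robot as it stands. The module is installed in compiled form; this text tells all that it offers.
- The arm moves only by the tool servo_tool, never from a script. Its argument "motion" is one flat list of numbers, 4 for each row, row after row: the shift along the tool's x, y, z in cm, then the turn about the tool's z in units of 8 degrees (1.0 is 8 degrees). In form: [dx, dy, dz, yaw, dx, dy, dz, yaw, ...]. A call has exactly 8 rows; each row is the pose to reach, as a shift and turn from the pose commanded when the call began, along the tool's axes at that moment; what a row does not reach only later rows make up. A row lasts 1/10 s, in which the tool goes at most 50 mm and 8.59 degrees, less where a joint would pass 70% of its speed; a pose out of reach is approached as far as the arm can. A call with a gripper value outside its range is refused whole. "claw" is the opening, from -1 (shut) to 1 (fully open), set as the call begins (left out, the last holds). The fingers move at their own pace and stop on an object; "newtons" is the grip in N (left out, the last holds). Time passes only in rows, so rows that repeat a pose let the fingers close, or fill a call up. It gives the time, the measured TCP pose, the force, the opening and the grip force at its end, in the units of the state.
- arm.get_obs(): the state, without advancing time (a new reading comes with each control period).
- arm.read_camera(name): name is "scene" or "top" or "wrist"; returns a dict with "img" (384x512x3 uint8, red, green, blue), "z_map" (384x512 float32, mm along the optical axis (not along the pixel's ray), 0 where there is no reading), "intrinsics" (3x3 intrinsics, pixels), "R" (3x3) and "t" (3): a world point X has camera coordinates R X + t. Camera axes: x right, y down, z forward; pixel columns grow to the right and rows downward; lengths in mm; the calibration is good to about 2 mm. A picture is of the moment at which its call begins.
- arm.finish_job(): hands the job in; it is judged then, once.
The state is a dict: "time_s": time; "qpos": joint angles; "joint_vel": joint speeds; "joint_efforts": joint torques, N m; "tool_pos": TCP position; "eef_rot": TCP orientation; "contact_force": force on the tool from outside, world axes, zero at the start; "wrist_torque": the same for the moment, N m; "width": finger opening in mm; "grip_force": force on a finger pad.
Only numpy, scipy, OpenCV 4.12 (cv2) and the standard library are available. Lean on these libraries where they do the work, as an engineer would, in place of code of your own. Each camera call takes 0.05 s, during which the arm holds its last target. There are 200 camera calls.

TASK

Get the setting-time tester ready for the next sample: with the scraper block, push the three crumbs of set cement off its base plate onto the desk (do not touch the crumbs with the gripper), then stand the scraper on the desk clear of the tester. Take the plunger (the rod with the wide head, not the needle rod) out of the rack and thread it from above down through the upper and then the lower guide bush. Finish while still holding it there by its head, spanning both bushes, with its foot about 10 mm above the plate and not touching it, ready for a colleague to tighten the clamp screw; leave the needle rod, ring mould and timer alone.

Things in the scene. Friction and masses are not known exactly. Their poses are not given: they have to be found in the camera images.
- tester: Setting-time tester, fixed: grey base 160 x 116 mm (x -70 to +90, y -58 to +58 mm). At the back a column 24 x 44 mm, 153 mm high (from x +50; its foot from x +48). Two horizontal arms, one above the other, reach forward from it, each with a boss 36 mm across and a brass bush on one vertical axis. Origin: on the desk, on the bush axis; +x to the column (away from the robot), +y left, +z up.
- plate_centre (a point): Middle of the top face of the bare steel plate on the tester's base: 20 mm above the desk, 14 mm in front of the bush axis. The plate covers x -70 to +42 mm and y -58 to +58 mm of the tester's frame, flush with the base's front and sides, no rim. Clear height over it below the lower arm: 37 mm.
- upper_bush (a point): Centre of the upper bush's mouth, 142 mm above the desk. Vertical bore 13.5 mm wide, opening over the topmost 6 mm to a mouth 23 mm wide; underside at 122 mm. The boss reaches 18 mm in front of the axis; on its left, at height 130 mm, the clamp screw's knob (18 mm across) stands out to y +37 mm.
- lower_bush (a point): Centre of the lower bush's mouth, 82 mm above the desk, straight below the upper one; the same bore, flare and boss; underside at 62 mm.
- plunger: Steel plunger, 182 mm long, about 0.25 kg, standing loose and upright in one of the rack's two holes, foot down. Rod 12 mm thick, 150 mm long, its lowest 3 mm bevelled to 9 mm; on top a round head 24 mm across and 32 mm high (150 to 182 mm above the foot) to grip it by. Origin: centre of the foot's underside; +z along the rod to the head.
- needle_rod: The other rod in the rack: same length and head height, but its head is only 16 mm across and its lowest 30 mm is a 5 mm needle. Stays in the rack. Origin: tip of the needle; +z to the head.
- rack: Fixed wooden rack block, 60 (x) x 130 (y) x 50 mm high, with two equal vertical holes 13 mm wide and 42 mm deep at y = +35 and -35 mm. The rods' lower ends rest in them 8 mm above the desk, so the heads are 158 to 190 mm above it. Either rod may be in either hole. Origin: on the desk under the block's centre; +z up.
- scraper: Scraper block, about 0.09 kg, standing on its underside. Black handle block 44 mm long (x -22 to +22), 18 mm thick (y), 38 mm high; from it a straight blade runs to x = +130 mm: black back 10 mm thick, 8 to 26 mm high, steel blade 4 mm thick below. Held by the handle in front of the base, its blade reaches under the lower arm. Origin: centre of the handle's underside; +z up.
- crumb_0: Loose crumb of set cement, an irregular pale flake about 24 x 19 x 12 mm, 11 g, lying on the tester's plate near or below the bushes (within 35 mm of y = 0 and x -57 to +30 mm in the tester's frame). Origin: its middle.
- crumb_1: Loose crumb of set cement, an irregular pale flake about 20 x 20 x 13 mm, 11 g, lying on the tester's plate near or below the bushes (within 35 mm of y = 0 and x -57 to +30 mm in the tester's frame). Origin: its middle.
- crumb_2: Loose crumb of set cement, an irregular pale flake about 22 x 16 x 12 mm, 11 g, lying on the tester's plate near or below the bushes (within 35 mm of y = 0 and x -57 to +30 mm in the tester's frame). Origin: its middle.
- ring_mould: Heavy black ring, 106 mm across and 36 mm high, on the desk to the right behind the tester; a bystander. Origin: centre of its underside.
- timer: Small white bench timer, 60 x 62 x 17 mm, on the desk; a bystander. Origin: centre of its underside.
There are look-alikes about, which are no part of the job. What is shaped like the plunger but blue is not meant.

How it is judged:
By the outcome, as a careful person would: the job done as asked, in the order asked, and still so for the second after the job is handed in, while the arm keeps its last pose, push and grip.
It also fails if it takes over 72 s, if anything falls off the work surface, if the arm or the gripper's body presses on something with over 40 N, if the wrist force passes 120 N, or if a joint passes its speed limit or range.

## Working session

There is one attempt and no reset: what is moved stays moved. The work goes in short steps, Python scripts to look and compute and a tool call to move; the robot and the scene stay as the last step left them, time stands still between calls to the robot, and variables do not carry over. Pictures are saved under pics/ and viewed, at most 13 in all, crops included, and the job is handed in when it is done.

Besides the shell and the picture viewer there is one more tool, called after "Emit:" as name(argument=value, ...), one argument or row to a line, values as JSON. servo_tool: Moves the arm, as the interface text tells. Its arguments: {"type":"object","properties":{"motion":{"type":"array","items":{"type":"number"}},"claw":{"type":"number"},"newtons":{"type":"number"}},"required":["motion"]}

```bash
mkdir -p pics; cat > h.py <<'E'
from workcell import arm
import numpy as np, cv2
def cap(n):
    c=arm.read_camera(n); np.savez('%s.npz'%n,**c); return c
def ld(n): return dict(np.load('%s.npz'%n))
def pts(c):
    h,w=c['z_map'].shape; u,v=np.meshgrid(np.arange(w),np.arange(h)); K=c['intrinsics']; z=c['z_map']
    P=np.stack([(u-K[0,2])/K[0,0]*z,(v-K[1,2])/K[1,1]*z,z],-1)
    X=(P-c['t'])@c['R']; X[z==0]=np.nan; return X
def ray(c,u,v,h):
    K=c['intrinsics']; d=np.array([(u-K[0,2])/K[0,0],(v-K[1,2])/K[1,1],1.])@c['R']; o=-c['t']@c['R']
    return o+d*(h-o[2])/d[2]
def proj(c,X):
    p=c['R']@np.asarray(X,float)+c['t']; q=c['intrinsics']@p; return q[:2]/q[2]
def save(c,f,box=None,s=1):
    i=c['img'][...,::-1]
    if box: i=i[box[1]:box[3],box[0]:box[2]]
    cv2.imwrite('pics/'+f,cv2.resize(i,None,fx=s,fy=s,interpolation=cv2.INTER_CUBIC))
E
python3 - <<'E'
from h import *
o=arm.get_obs(); print({k:np.round(v,3) for k,v in o.items()}, arm.pinch_z)
for n in('scene','top'):
    c=cap(n); save(c,n+'0.png',s=1.5); print(n,(-c['t']@c['R']).round(),c['R'].round(2).tolist())
E
```

```text
{'time_s': np.float64(0.0), 'qpos': array([ 1.199,  0.287,  1.578, -0.   ,  1.279, -0.15 ]), 'joint_vel': array([ 0.001, -0.001, -0.001,  0.001, -0.   ,  0.   ]), 'joint_efforts': array([-0.0000e+00, -4.0599e+01, -2.9262e+01, -0.0000e+00,  6.0000e-03,
       -0.0000e+00]), 'tool_pos': array([148.212, 657.844, 229.891]), 'eef_rot': array([-0.   ,  0.111,  0.994, -0.001]), 'contact_force': array([-0.273,  0.006, -0.209]), 'wrist_torque': array([0.014, 0.028, 0.067]), 'grip_force': np.float64(0.0), 'width': np.float64(85.208)} 18.700000000000003
scene [-255. -597.  719.] [[0.63, -0.78, 0.03], [-0.37, -0.33, -0.87], [0.69, 0.54, -0.49]]
top [ 522.   56. 1347.] [[-0.02, -1.0, -0.0], [-1.0, 0.02, -0.06], [0.06, 0.0, -1.0]]
```

View pics/scene0.png

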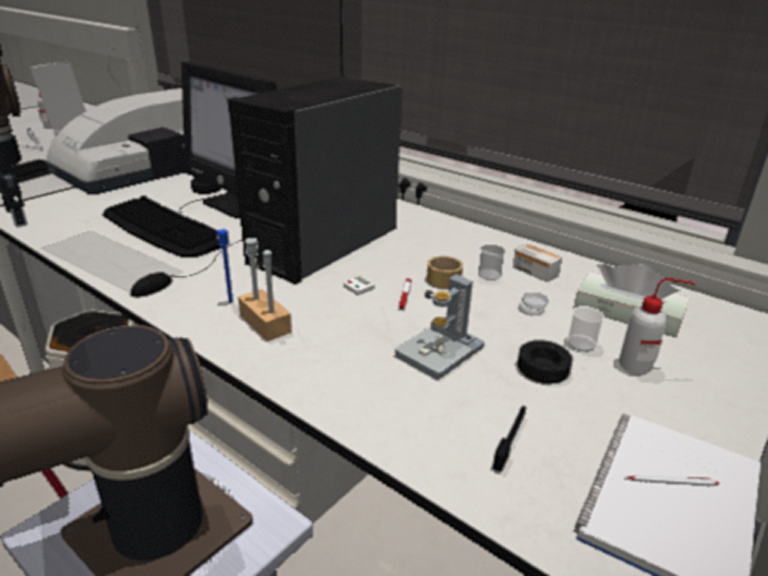

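View pics/top0.png

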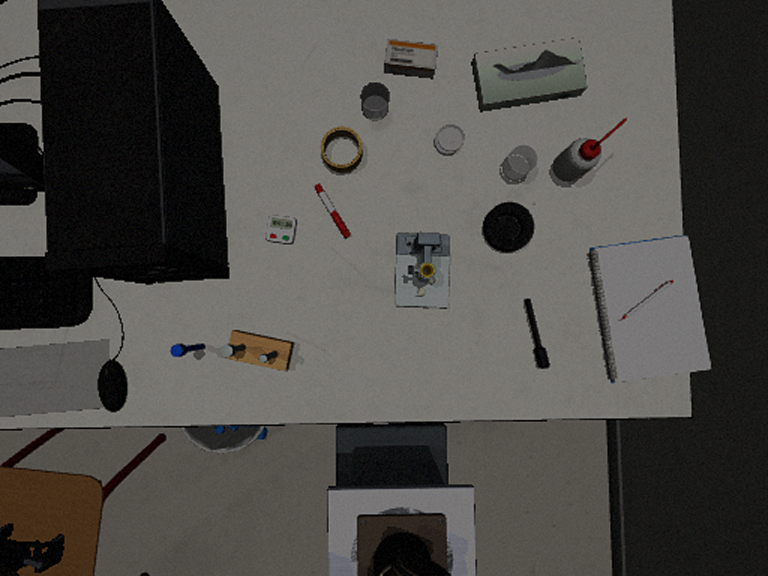

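Scene picture: tester at about (440,330), scraper at (508,440), rack at (262,310) holding two grey rods, and a blue look-alike at (225,265). Top picture: tester (422,270), scraper handle (542,358) with its blade going up to (528,300), rack heads at (228,351) and (266,357), blue rod (178,350).

Candidates for the plunger (top, 768-wide pixels):
- the left rack rod (228,351), whose head is wider
- the right rack rod (266,357), whose head is narrower, so probably the needle rod
- the blue rod (178,350), excluded

Next is a close crop and measurements.

```bash
python3 - <<'E'
from h import *
c=ld('top'); s=ld('scene'); 
def crop(c,b,w,h):
    i=c['img'][b[1]:b[3],b[0]:b[2],::-1]; return cv2.resize(i,(w,h),interpolation=cv2.INTER_CUBIC)
a=np.hstack([crop(c,(110,210,210,260),400,200),crop(s,(140,145,200,235),200,300)[:200]])
a=np.vstack([np.hstack([crop(c,(255,150,310,210),330,360),crop(s,(255,175,335,255),360,360)]),np.hstack([crop(c,(110,210,205,260),380,200),crop(s,(140,145,200,235),310,465)[:200]])])
a=np.vstack([np.hstack([crop(c,(255,150,310,210),330,360),crop(s,(255,175,335,255),360,360)])])
b=np.hstack([crop(c,(110,210,205,260),418,220),crop(s,(140,150,200,198),272,220)])
cv2.imwrite('pics/crop1.png',np.vstack([np.clip(a,0,255),b[:, :690]]))
X=pts(c); 
def blob(m,name):
    n,l,st,ce=cv2.connectedComponentsWithStats(m.astype(np.uint8))
    for i in range(1,n):
        if st[i,4]>15: 
            P=X[l==i]; print(name,ce[i].round(1),st[i].tolist(),np.nanmedian(P,0).round(),np.nanmin(P,0).round(),np.nanmax(P,0).round())
w=(X[...,0]>350)&(X[...,0]<950)&(abs(X[...,1])<500)
blob(w&(X[...,2]>12)&(X[...,2]<300),'h')
blob(w&(X[...,2]>130)&(X[...,2]<300),'tall')
# scraper
hsv=cv2.cvtColor(c['img'],cv2.COLOR_RGB2HSV)
m=np.zeros(w.shape,bool); m[195:250,340:370]=True
m&=hsv[...,2]<60
blob(m,'scr')
cn=max(cv2.findContours(m.astype(np.uint8),0,2)[0],key=cv2.contourArea); print(cv2.minAreaRect(cn))
m=np.zeros(w.shape,bool); m[215:250,140:200]=True
m&=(hsv[...,1]>100)&(hsv[...,0]<25); blob(m,'rack')
E
```

```text
h [133.5 131.3] [79, 51, 74, 137, 3282] [755. 375. 178.] [607. 364.  12.] [950. 500. 300.]
h [386.4 104.4] [369, 79, 49, 42, 675] [ 838. -373.  124.] [ 808. -439.   12.] [ 891. -352.  206.]
h [299.4  92.2] [290, 83, 20, 20, 300] [ 908. -122.   30.] [ 878. -155.   12.] [939. -93.  41.]
h [227.3  98.7] [214, 85, 28, 30, 314] [890. 114.  44.] [843.  69.  12.] [933. 157.  53.]
h [346.9 107.1] [335, 96, 24, 24, 282] [ 852. -273.   49.] [ 817. -302.   12.] [ 881. -240.   82.]
h [221.9 141.4] [210, 123, 23, 35, 132] [748. 132.  16.] [699. 102.  12.] [815. 173.  22.]
h [338.9 150.7] [322, 135, 34, 33, 653] [ 712. -247.   34.] [ 660. -299.   12.] [ 764. -194.   44.]
h [186.9 152.4] [178, 143, 19, 19, 224] [716. 250.  15.] [689. 220.  12.] [750. 280.  21.]
h [281.3 179.9] [263, 155, 37, 50, 1706] [617. -53.  21.] [ 541. -118.   12.] [704.   3. 161.]
h [408.3 204.7] [393, 163, 27, 92, 1666] [ 539. -470.   20.] [ 372. -500.   12.] [ 670. -425.   30.]
h [357.7 225.1] [350, 199, 17, 47, 228] [ 462. -301.   27.] [ 406. -325.   13.] [ 554. -280.   43.]
h [171.8 233.1] [147, 220, 49, 27, 863] [458. 2
[... 296 characters left out ...]
 -439.  130.] [ 891. -361.  206.]
tall [283.9 169. ] [272, 155, 22, 31, 317] [648. -57. 140.] [597. -83. 130.] [685. -20. 161.]
tall [118.9 233.2] [114, 229, 11, 9, 81] [465. 424. 180.] [452. 415. 147.] [476. 437. 186.]
tall [151.9 233.3] [147, 229, 11, 9, 75] [464. 327. 189.] [451. 317. 157.] [474. 341. 194.]
tall [176.1 238.2] [173, 236, 8, 6, 38] [448. 258. 188.] [440. 253. 135.] [454. 268. 195.]
scr [357.4 225.2] [349, 199, 18, 47, 260] [ 460. -301.   25.] [ 403. -333.   -4.] [ 555. -280.   43.]
((356.76470947265625, 222.05882263183594), (48.02205276489258, 8.246211051940918), 75.96376037597656)
rack [173.6 232.8] [151, 220, 45, 27, 710] [458. 293.  49.] [413. 226.   1.] [498. 362. 166.]
```

View pics/crop1.png

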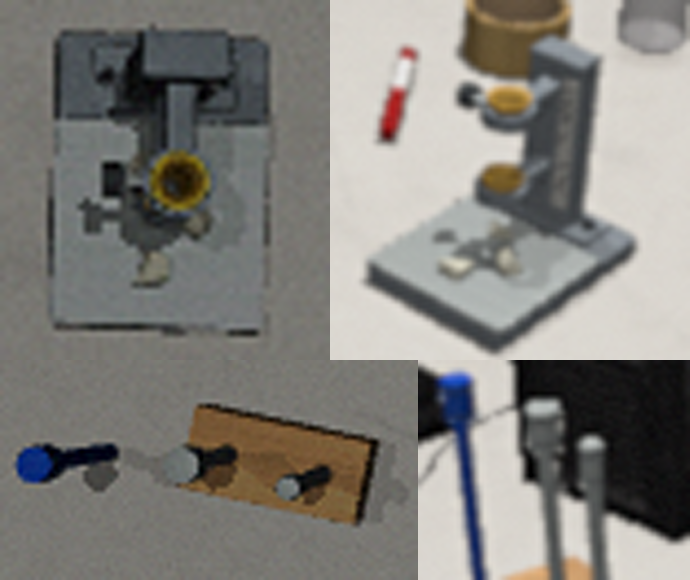

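The crop shows the wide-headed plunger in the left rack hole (crop ~(185,465)), the needle rod on the right (290,487) and the blue look-alike at (35,463). On the plate, crumbs show at (153,268) and (198,222) in the top crop, and one more is partly hidden. Next I measure.

```bash
cat >> h.py <<'E'
def go(T,ang=None,o=None):
    """deltas (cm, 8deg units) to put TCP at T with tool x heading ang (deg)"""
    from scipy.spatial.transform import Rotation as Ro
    o=o or arm.get_obs(); q=o['eef_rot']; R=Ro.from_quat(q[[1,2,3,0]]).as_matrix()
    d=R.T@(np.asarray(T,float)-o['tool_pos'])/10; a=np.degrees(np.arctan2(R[1,0],R[0,0]))
    y=0 if ang is None else -((ang-a+180)%360-180)/8
    return d.round(3),round(y,3),round(a,1)
E
python3 - <<'E'
from h import *
c=ld('top'); s=ld('scene'); 
for n,c in(('top',c),('scene',s)):
    hsv=cv2.cvtColor(c['img'],cv2.COLOR_RGB2HSV); X=pts(c)
    m=(hsv[...,1]>110)&(hsv[...,0]>15)&(hsv[...,0]<32)&(hsv[...,2]>60)
    r=np.zeros_like(m)
    if n=='top': r[165:195,270:300]=1
    else: r[175:255,255:335]=1
    N,l,st,ce=cv2.connectedComponentsWithStats((m&r).astype(np.uint8))
    for i in range(1,N):
        if st[i,4]>8: print(n,'gold',st[i],ce[i].round(1),ray(c,*ce[i],142).round(1),ray(c,*ce[i],82).round(1))
c=ld('top'); X=pts(c)
m=((X[...,2]>14)&(X[...,2]<40)); m2=np.zeros_like(m); m2[140:212,255:310]=1; m=m&m2
P=X[m]; P=P[(P[:,0]>530)&(P[:,0]<720)]
rr=cv2.minAreaRect(P[:,:2].astype(np.float32)); print('base',rr,cv2.boxPoints(rr).round())
u=m*0; 
x,y=X[...,0],X[...,1]
m=(X[...,2]>8)&(x>380)&(x<570)&(y>-340)&(y<-270)
P=X[m]; rr=cv2.minAreaRect(P[:,:2].astype(np.float32)); print('scr',rr,cv2.boxPoints(rr).round())
H=P[P[:,2]>33]; print(len(H),H.mean(0)); B=P[P[:,2]<30]; print(B.mean(0)); 
d=B[:,:2].mean(0)-H[:,:2].mean(0); print(np.degrees(np.arctan2(d[1],d[0])))
f=cv2.fitLine(P[:,:2].astype(np.float32),1,0,.1,.1).ravel(); print(f,np.degrees(np.arctan2(f[1],f[0])))
print(go((425,400,320),185))
E
```

```text
top gold [280 175  10  10  49] [284.4 179.8] [612.1 -56.7 142. ] [616.6 -62.3  82. ]
scene gold [285 175  23  17 175] [293.3 183.9] [672.  -13.2 142. ] [768.4  47.4  82. ]
scene gold [290 195   9   5  39] [294.2 196.9] [606.7 -60.9 142. ] [696.2  -5.2  82. ]
scene gold [289 212   8   6  36] [292.7 214.2] [ 525.6 -111.2  142. ] [606.7 -60.7  82. ]
base ((622.0222778320312, -57.848876953125), (116.49993133544922, 159.34439086914062), 86.73915100097656) [[ 539. -111.]
 [ 698. -121.]
 [ 705.   -4.]
 [ 546.    5.]]
scr ((480.71868896484375, -301.47857666015625), (150.01649475097656, 35.54542922973633), 4.41461181640625) [[ 405. -290.]
 [ 407. -325.]
 [ 557. -313.]
 [ 554. -278.]]
70 [ 428.03574221 -309.98770684   37.28415181]
[ 488.86945088 -295.51116308   22.0237491 ]
13.385658870364558
[ 9.8258799e-01  1.8579781e-01  5.0468637e+02 -2.9257440e+02] 10.707649
(array([-32.668, -19.087,  -8.964]), np.float64(-2.214), np.float64(167.3))
```

Emit:
servo_tool(
  motion=[-4, -2.5, -1.1, -0.3, -8, -5, -2.2, -0.6, -12, -7.5, -3.4, -0.9, -16, -10, -4.5, -1.2, -20, -12, -5.6, -1.5, -24, -14.5, -6.7, -1.8, -28.5, -17, -8, -2.0, -32.7, -19.1, -9, -2.2],
  claw=1,
  newtons=80,
)

```text
time_s: 0.9
tool_pos: [425.4, 399.3, 321.4]
eef_rot: [-0.0, -0.043, 0.999, 0.0]
contact_force: [1.4, 1.2, 0.0]
width: 85.2
grip_force: 0.0
```

Emit:
servo_tool(
  motion=[-1, -4.8, 0, 0, -2, -9.6, 0, 0, -3, -14.4, 0, 0, -4, -19.2, 0, 0, -5, -24, 0, 0, -6, -28.8, 0, 0, -7.1, -33.6, 0, 0, -8.2, -37.9, 0, 0],
)

```text
time_s: 1.7
tool_pos: [538.6, 28.0, 320.7]
eef_rot: [-0.0, -0.042, 0.999, 0.0]
contact_force: [0.6, -0.0, 0.8]
width: 85.6
grip_force: 0.0
```

Emit:
servo_tool(
  motion=[1.5, -4.2, 0.9, -0.1, 3, -8.4, 1.8, -0.2, 4.5, -12.6, 2.7, -0.3, 6, -16.8, 3.6, -0.4, 7.5, -21, 4.5, -0.5, 9, -25.2, 5.4, -0.6, 10.5, -29, 6.2, -0.7, 11.8, -32, 7, -0.8],
)

```text
time_s: 2.5
tool_pos: [447.2, -300.5, 250.2]
eef_rot: [-0.0, -0.098, 0.995, 0.0]
contact_force: [0.7, 0.0, -0.5]
width: 85.4
grip_force: 0.0
```

```bash
python3 - <<'E'
from h import *
c=cap('wrist'); o=arm.get_obs(); print(o['time_s'],o['tool_pos'],o['qpos'].round(2),go((450,-300,250),193,o)); save(c,'w1.png')
print((-c['t']@c['R']).round(),c['R'].round(2).tolist())
X=pts(c); x,y,z=X[...,0],X[...,1],X[...,2]
m=(z>8)&(z<60)&(x>370)&(x<600)&(y>-360)&(y<-250)
for nm,mm in(('all',m),('handle',m&(z>32)),('blade',m&(z<30))):
    P=X[mm]; 
    if len(P)<20: continue
    r=cv2.minAreaRect(P[:,:2].astype(np.float32)); print(nm,len(P),P.mean(0).round(1),r)
    f=cv2.fitLine(P[:,:2].astype(np.float32),1,0,.1,.1).ravel(); print(f.round(3),np.degrees(np.arctan2(f[1],f[0])))
E
```

```text
2.55 [ 445.40388496 -303.70303649  248.53331812] [-0.79 -0.03  1.89 -0.    1.28 -2.55] (array([-0.522,  0.275, -0.149]), np.float64(-0.235), np.float64(-168.9))
[ 363. -317.  392.] [[-0.19, 0.98, 0.0], [0.93, 0.18, 0.33], [0.32, 0.07, -0.94]]
all 985 [ 462.  -301.    30.6] ((480.3866882324219, -298.3754577636719), (151.87232971191406, 18.170751571655273), 11.010645866394043)
[ 9.79000e-01  2.06000e-01  4.34727e+02 -3.06830e+02] 11.882546
handle 472 [ 426.4 -308.4   36.9] ((427.4878845214844, -308.589599609375), (43.90631866455078, 17.80674171447754), 11.509931564331055)
[ 9.75000e-01  2.20000e-01  4.29838e+02 -3.07509e+02] 12.717392
blade 508 [ 495.6 -294.    24.7] ((479.6650390625, -294.9809265136719), (151.78616333007812, 17.370437622070312), 13.467801094055176)
[ 9.81000e-01  1.92000e-01  4.88458e+02 -2.95572e+02] 11.054015
```

View pics/w1.png

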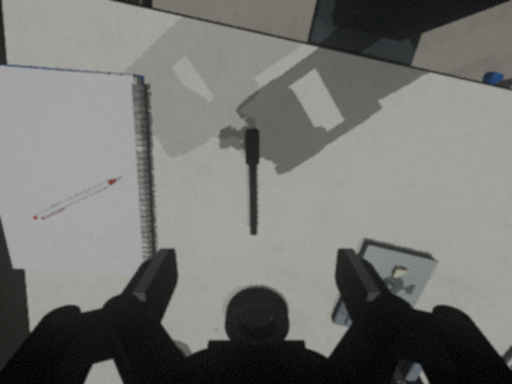

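Wrist picture: the scraper has its handle at (252,145) and its blade down to (254,232). The tester is at (385,280) and nothing else is near the scraper. The measured handle size, 43.9 x 17.8 mm, matches the description.

```bash
python3 - <<'E'
from h import *
o=arm.get_obs(); print(o['tool_pos'],go((427.5,-308.6,7),191.8,o))
E
```

```text
[ 445.40388496 -303.70303649  248.53331812] (array([ 1.756, -0.129, 24.16 ]), np.float64(-0.085), np.float64(-168.9))
```

Emit:
servo_tool(
  motion=[0.6, 0, 4, 0, 1.2, -0.1, 8, 0, 1.8, -0.1, 12, -0.1, 1.8, -0.1, 16, -0.1, 1.8, -0.1, 19, -0.1, 1.8, -0.1, 21, -0.1, 1.8, -0.1, 21, -0.1, 1.8, -0.1, 21, -0.1],
)

```text
time_s: 3.35
tool_pos: [430.9, -303.0, 41.1]
eef_rot: [-0.0, -0.105, 0.994, 0.0]
contact_force: [-0.2, -0.3, -0.1]
width: 85.5
grip_force: 0.0
```

```bash
python3 - <<'E'
from h import *
o=arm.get_obs(); print(o['tool_pos'],go((427.5,-308.6,7),191.8,o))
E
```

```text
[ 430.89183241 -302.96958047   41.1367784 ] (array([ 0.448, -0.481,  3.414]), np.float64(0.037), np.float64(-167.9))
```

Emit:
servo_tool(
  motion=[0.2, -0.2, 1, 0, 0.4, -0.5, 2, 0, 0.4, -0.5, 3, 0, 0.4, -0.5, 3.4, 0, 0.4, -0.5, 3.4, 0, 0.4, -0.5, 3.4, 0, 0.4, -0.5, 3.4, 0, 0.4, -0.5, 3.4, 0],
)

```text
time_s: 4.15
tool_pos: [428.3, -309.1, 7.5]
eef_rot: [0.0, -0.105, 0.994, -0.0]
contact_force: [-0.0, 0.2, 0.0]
width: 85.7
grip_force: 0.0
```

Emit:
servo_tool(
  motion=[0, 0, 0, 0, 0, 0, 0, 0, 0, 0, 0, 0, 0, 0, 0, 0, 0, 0, 0, 0, 0, 0, 0, 0, 0, 0, 0, 0, 0, 0, 0, 0],
  claw=-1,
  newtons=60,
)

```text
time_s: 4.95
tool_pos: [428.2, -309.1, 7.3]
eef_rot: [0.0, -0.105, 0.994, -0.0]
contact_force: [0.2, -1.2, 1.7]
width: 17.1
grip_force: 58.8
```

```bash
python3 - <<'E'
from h import *
o=arm.get_obs(); print(o['time_s'],o['tool_pos'],o['width'],o['grip_force'],o['contact_force'],go((427.5,-308.6,7),191.8,o))
E
```

```text
4.95 [ 428.1631548  -309.05360006    7.27463021] 17.086807661104476 58.794642090797424 [ 0.22271451 -1.16066825  1.68262587] (array([0.055, 0.058, 0.027]), np.float64(0.036), np.float64(-167.9))
```

Emit:
servo_tool(
  motion=[0, 0, -3, 0, 0, 0, -7, 0, -1.4, 2.2, -10, 0.4, -2.8, 4.5, -12, 0.8, -4.2, 7, -14, 1.2, -5.6, 9.2, -14, 1.6, -7, 11.4, -14, 1.9, -8.2, 13.5, -14, 1.9],
)

```text
time_s: 5.75
tool_pos: [479.8, -158.3, 146.8]
eef_rot: [-0.0, 0.027, 1.0, 0.0]
contact_force: [0.8, -0.6, -1.4]
width: 17.3
grip_force: 58.6
```

Emit:
servo_tool(
  motion=[0, 0, 0, 0, 0, 0, 0, 0, 0, 0, 0, 0, 0, 0, 0, 0, 0, 0, 0, 0, 0, 0, 0, 0, 0, 0, 0, 0, 0, 0, 0, 0],
)

```text
time_s: 6.55
tool_pos: [479.9, -159.8, 147.1]
eef_rot: [-0.0, 0.027, 1.0, 0.0]
contact_force: [0.5, 0.8, -1.6]
width: 17.0
grip_force: 58.7
```

```bash
python3 - <<'E'
from h import *
c=cap('wrist'); t=cap('top'); o=arm.get_obs(); print(o['time_s'],o['tool_pos'],o['qpos'].round(2),o['contact_force'],go((480,-160,150),176.4,o)); save(c,'w2.png',s=1.5)
for n,c in(('w',c),('t',t)):
    X=pts(c); x,y,z=X[...,0],X[...,1],X[...,2]
    m=(z>15)&(z<25)&(x>530)&(x<650)&(y>-125)&(y<15)
    P=X[m]; print(n,len(P),np.median(P,0)); r=cv2.minAreaRect(P[:,:2].astype(np.float32)); print(r, cv2.boxPoints(r).round())
    hsv=cv2.cvtColor(c['img'],cv2.COLOR_RGB2HSV)
    g=(hsv[...,1]>110)&(hsv[...,0]>15)&(hsv[...,0]<32)&(hsv[...,2]>60)&(x>580)&(x<640)&(y>-90)&(y<-20)
    N,l,st,ce=cv2.connectedComponentsWithStats(g.astype(np.uint8))
    for i in range(1,N):
        if st[i,4]>8: print('gold',st[i],ce[i].round(1),X[l==i].mean(0).round(1),ray(c,*ce[i],142).round(1),ray(c,*ce[i],82).round(1))
E
```

```text
6.65 [ 479.90602532 -159.7318073   147.09335307] [-0.52 -0.    2.06 -0.    1.08 -2.04] [-0.44888957 -0.60488164 -0.03629825] (array([-0.011, -0.026, -0.291]), np.float64(0.061), np.float64(176.9))
w 5739 [575.3913899  -42.58008527  19.68103473]
((594.3422241210938, -53.70685577392578), (116.48948669433594, 105.26970672607422), 86.77203369140625) [[ 539. -109.]
 [ 644. -115.]
 [ 650.    1.]
 [ 545.    7.]]
gold [358 329   5   5  12] [359.8 331.1] [611.1 -67.8  81.3] [547.8 -93.2 142. ] [610.4 -68.1  82. ]
t 883 [587.32402032 -55.45777906  19.77882074]
((597.4716186523438, -56.261878967285156), (115.81014251708984, 109.96327209472656), 86.64759063720703) [[ 539. -111.]
 [ 649. -117.]
 [ 656.   -2.]
 [ 546.    5.]]
gold [280 175  10  10  51] [284.5 179.7] [612.4 -56.9 140.6] [612.3 -56.8 142. ] [616.8 -62.4  82. ]
```

View pics/w2.png

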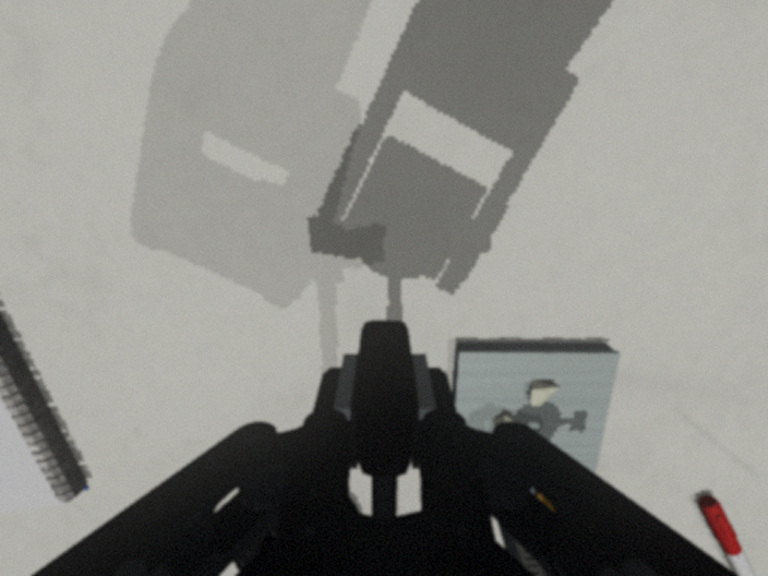

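Wrist picture: the scraper is held straight, and the plate is at (540,400) with crumbs at (543,390) and (503,420). The base fit gives the bush axis at (612,-56.7) with yaw -3.3°, and the brass bush measured in the top view agrees. Next I move to the right of the plate.

Emit:
servo_tool(
  motion=[-1, 0.6, 1.5, 0, -2, 1.3, 3, 0, -3, 1.9, 5, 0, -3.9, 2.5, 7, 0, -3.9, 2.5, 9, 0, -3.9, 2.5, 10.5, 0, -3.9, 2.5, 11.3, 0, -3.9, 2.5, 11.3, 0],
)

```text
time_s: 7.45
tool_pos: [519.3, -136.5, 32.9]
eef_rot: [-0.001, 0.027, 1.0, 0.001]
contact_force: [0.3, 1.4, -1.7]
width: 17.5
grip_force: 58.7
```

```bash
python3 - <<'E'
from h import *
c=cap('scene'); o=arm.get_obs(); print(o['time_s'],o['tool_pos'],go((520.3,-136.5,29),176.7,o)); save(c,'s2.png',(235,165,363,261),5)
E
```

```text
7.5 [ 520.04535377 -136.9165897    33.95530105] (array([-0.023,  0.043,  0.496]), np.float64(0.022), np.float64(176.9))
```

View pics/s2.png

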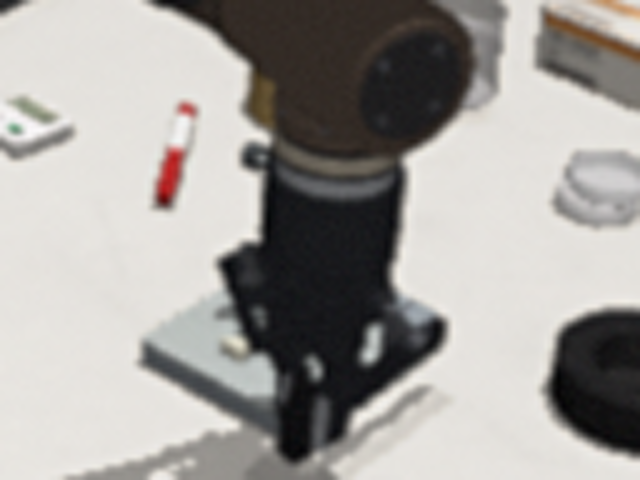

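Picture: the scraper is lowered to the right of the base with the plate and a front crumb at (235,345) free ahead of it. I start the sweep.

Emit:
servo_tool(
  motion=[0, 0, 0.5, 0, 0, 0, 0.5, 0, 0, 1, 0.5, 0, 0, 2, 0.5, 0, 0, 3, 0.5, 0, 0, 4, 0.5, 0, 0, 5, 0.5, 0, 0, 6, 0.5, 0],
)

```text
time_s: 8.3
tool_pos: [523.5, -75.8, 29.1]
eef_rot: [0.0, 0.027, 1.0, -0.0]
contact_force: [-0.5, -0.3, -0.7]
width: 16.9
grip_force: 58.7
```

Emit:
servo_tool(
  motion=[0, 0.8, 0, 0, 0, 1.6, 0, 0, 0, 2.4, 0, 0, 0, 3.2, 0, 0, 0, 4, 0, 0, 0, 4.8, 0, 0, 0, 5.6, 0, 0, 0, 5.6, 0, 0],
)

```text
time_s: 9.1
tool_pos: [526.4, -20.0, 29.0]
eef_rot: [-0.0, 0.027, 1.0, 0.0]
contact_force: [-0.2, 0.9, -1.2]
width: 17.2
grip_force: 58.7
```

```bash
python3 - <<'E'
from h import *
c=cap('scene'); o=arm.get_obs(); print(o['time_s'],o['tool_pos'],o['contact_force'],go((520.3,-136.5,29),176.7,o)); save(c,'s3.png',(235,165,363,261),5)
E
```

```text
9.15 [526.45669621 -20.47191432  29.03610945] [ 0.09984718  0.32078563 -0.43613825] (array([-3.0000e-03, -1.1619e+01,  4.0000e-03]), np.float64(0.031), np.float64(176.9))
```

View pics/s3.png

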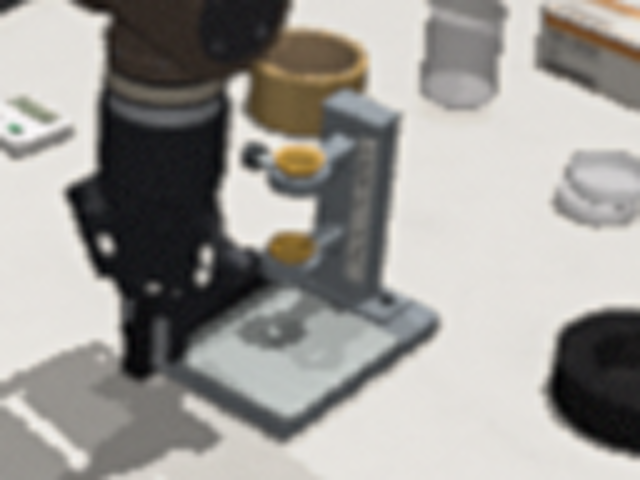

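Picture: the plate swept so far is bare. I continue off the left edge and then lift.

Emit:
servo_tool(
  motion=[0, 0.8, 0, 0, 0, 1.6, 0, 0, 0, 2.4, 0, 0, 0, 3.2, 0, 0, 0, 4, 0, 0, 0, 4.8, 0, 0, 0, 5.5, 0, 0, 0, 5.5, 0, 0],
)

```text
time_s: 9.95
tool_pos: [529.4, 34.8, 29.0]
eef_rot: [-0.0, 0.026, 1.0, 0.0]
contact_force: [0.5, 0.5, -1.6]
width: 17.2
grip_force: 58.7
```

Emit:
servo_tool(
  motion=[0, 0, -2, 0, 0, 0, -5, 0, 0, 0, -8, 0, 0, 0, -11, 0, 1, 0.6, -13, 0, 2.5, 1.6, -13, 0, 4, 3, -13, 0, 5, 4.5, -13, 0],
)

```text
time_s: 10.75
tool_pos: [480.3, 82.2, 158.4]
eef_rot: [-0.001, 0.027, 1.0, 0.0]
contact_force: [-0.2, 0.9, -0.8]
width: 17.1
grip_force: 58.7
```

Emit:
servo_tool(
  motion=[1, 2, 0, 0, 2, 4, 0, 0, 2.5, 5, 0, 0, 2.5, 5, 0, 0, 2.5, 5, 0, 0, 2.5, 5, 0, 0, 2.5, 5, 0, 0, 2.5, 5, 0, 0],
)

```text
time_s: 11.55
tool_pos: [460.0, 132.3, 159.1]
eef_rot: [-0.0, 0.028, 1.0, -0.0]
contact_force: [0.3, 0.5, -1.3]
width: 17.1
grip_force: 58.7
```

```bash
python3 - <<'E'
from h import *
t=cap('top'); c=cap('scene'); o=arm.get_obs(); print(o['time_s'],o['tool_pos'],o['contact_force'],go((450,130,8),176.7,o)); 
def crop(c,b,w,h):
    i=c['img'][b[1]:b[3],b[0]:b[2],::-1]; return cv2.resize(i,(w,h),interpolation=cv2.INTER_CUBIC)
cv2.imwrite('pics/c3.png',np.hstack([crop(t,(210,140,310,240),400,400),crop(c,(235,165,363,293),400,400)]))
E
```

```text
11.65 [459.93641242 132.47605579 159.0777132 ] [-0.04110946 -0.06592557 -0.48922732] (array([ 0.978, -0.301, 15.108]), np.float64(0.019), np.float64(176.9))
```

View pics/c3.png

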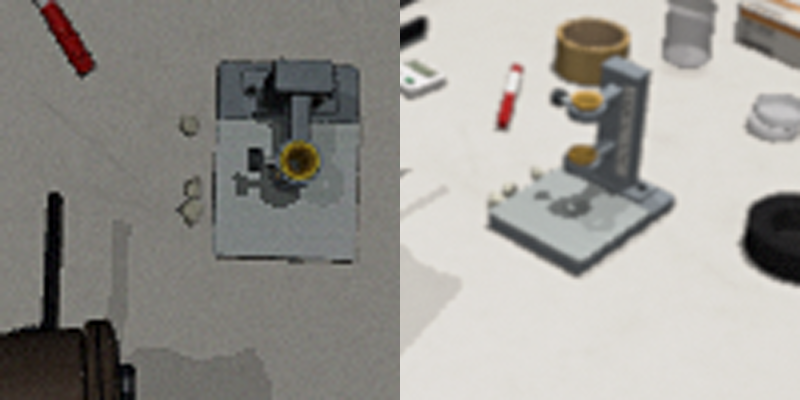

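All three crumbs are on the desk left of the base, at top-crop (190,125), (193,185) and (190,210), and the plate is bare. Next I stand the scraper down here, well clear of the tester.

Emit:
servo_tool(
  motion=[0, 0, 3, 0, 0, 0, 6, 0, 0, 0, 9, 0, 0, 0, 12, 0, 0, 0, 13.5, 0, 0, 0, 14.6, 0, 0, 0, 14.9, 0, 0, 0, 15, 0],
)

```text
time_s: 12.45
tool_pos: [460.3, 132.8, 9.4]
eef_rot: [0.0, 0.027, 1.0, 0.0]
contact_force: [-0.5, -0.4, -0.8]
width: 17.1
grip_force: 58.7
```

Emit:
servo_tool(
  motion=[0, 0, 0.1, 0, 0, 0, 0.1, 0, 0, 0, 0.1, 0, 0, 0, 0.1, 0, 0, 0, 0.1, 0, 0, 0, 0.1, 0, 0, 0, 0.1, 0, 0, 0, 0.1, 0],
)

```text
time_s: 13.25
tool_pos: [459.7, 132.8, 8.1]
eef_rot: [-0.0, 0.027, 1.0, -0.0]
contact_force: [-0.4, -0.5, -0.9]
width: 17.1
grip_force: 58.7
```

Emit:
servo_tool(
  motion=[0, 0, 0.1, 0, 0, 0, 0.1, 0, 0, 0, 0.1, 0, 0, 0, 0.1, 0, 0, 0, 0.1, 0, 0, 0, 0.1, 0, 0, 0, 0.1, 0, 0, 0, 0.1, 0],
)

```text
time_s: 14.05
tool_pos: [460.0, 132.8, 7.3]
eef_rot: [0.0, 0.027, 1.0, 0.0]
contact_force: [-1.0, -0.1, 1.6]
width: 17.0
grip_force: 59.0
```

Emit:
servo_tool(
  motion=[0, 0, 0, 0, 0, 0, 0, 0, 0, 0, 0, 0, 0, 0, 0, 0, 0, 0, 0, 0, 0, 0, 0, 0, 0, 0, 0, 0, 0, 0, 0, 0],
  claw=1,
)

```text
time_s: 14.85
tool_pos: [459.7, 132.8, 7.1]
eef_rot: [-0.0, 0.027, 1.0, 0.0]
contact_force: [0.2, -0.2, 0.7]
width: 85.3
grip_force: 0.0
```

Emit:
servo_tool(
  motion=[0, 0, -4, 0, 0, 0, -8, 0, 0, 0, -12, 0, 0, 0, -16, 0, 0, 0, -20, 0, 0, 0, -24, 0, 0, 0, -27, 0, 0, 0, -27, 0],
)

```text
time_s: 15.65
tool_pos: [462.2, 133.0, 283.1]
eef_rot: [0.005, 0.027, 1.0, 0.001]
contact_force: [1.4, -0.2, 0.4]
width: 85.1
grip_force: 0.0
```

```bash
python3 - <<'E'
from h import *
t=cap('top'); s=cap('scene'); o=arm.get_obs(); print(o['time_s'],o['tool_pos'],o['width'],o['qpos'].round(2)) 
for n,c,b in(('top',t,(135,215,200,260)),('scene',s,(150,150,200,235))):
    X=pts(c); x,y,z=X[...,0],X[...,1],X[...,2]
    m=(z>165)&(z<215)&(x>430)&(x<495)&(y>230)&(y<360)
    N,l,st,ce=cv2.connectedComponentsWithStats(m.astype(np.uint8))
    for i in range(1,N):
        if st[i,4]>10:
            P=X[l==i]; T=P[P[:,2]>186]; print(n,st[i].tolist(),P.mean(0).round(1),len(T),T.mean(0).round(1) if len(T) else '',P.min(0).round(),P.max(0).round())
X=pts(t); x,y,z=X[...,0],X[...,1],X[...,2]
m=(z>8)&(z<50)&(x>400)&(x<620)&(y>90)&(y<170)
P=X[m]; print('scr',len(P),P.mean(0) if len(P) else '',np.percentile(P[:,2],[5,50,95]))
print(go((463,325,290),176.9,o))
E
```

```text
15.75 [459.86429074 132.84313484 277.61157992] 85.19328333958406 [ 0.07 -0.2   1.99 -0.    1.34 -1.45]
top [147, 229, 10, 9, 71] [463.  328.  186.2] 55 [462.5 329.2 189.5] [451. 318. 165.] [474. 341. 195.]
top [173, 236, 5, 6, 23] [446.5 260.1 187.4] 19 [445.8 260.1 189.5] [440. 255. 166.] [454. 267. 193.]
scene [164, 159, 8, 10, 69] [460.  324.3 179.6] 25 [461.8 326.4 188.1] [450. 315. 165.] [474. 337. 190.]
scene [176, 168, 5, 9, 41] [442.9 255.1 179.1] 11 [444.5 256.1 188.7] [438. 249. 166.] [452. 264. 191.]
scr 109 [535.08713641 126.46424855  24.85786844] [20.70201116 24.60249234 30.06387476]
(array([ 0.726, 19.205, -1.237]), np.float64(-0.001), np.float64(176.9))
```

Emit:
servo_tool(
  motion=[0, 2.5, -0.4, 0, 0.2, 5, -0.8, 0, 0.4, 8, -1.2, 0, 0.7, 11, -1.2, 0, 0.7, 14, -1.2, 0, 0.7, 17, -1.2, 0, 0.7, 19.4, -1.2, 0, 0.7, 19.4, -1.2, 0],
  claw=0.2,
)

```text
time_s: 16.55
tool_pos: [462.0, 328.6, 286.1]
eef_rot: [-0.002, 0.026, 1.0, -0.001]
contact_force: [-0.3, -0.9, -0.4]
width: 51.1
grip_force: 0.0
```

Emit:
servo_tool(
  motion=[0, 0, 0, 0, 0, 0, 0, 0, 0, 0, 0, 0, 0, 0, 0, 0, 0, 0, 0, 0, 0, 0, 0, 0, 0, 0, 0, 0, 0, 0, 0, 0],
)

```text
time_s: 17.35
tool_pos: [463.3, 326.9, 289.2]
eef_rot: [0.0, 0.027, 1.0, 0.0]
contact_force: [-0.5, -0.5, -0.3]
width: 51.2
grip_force: 0.0
```

```bash
python3 - <<'E'
from h import *
c=cap('wrist'); o=arm.get_obs(); print(o['time_s'],o['tool_pos'],o['width']) 
X=pts(c); x,y,z=X[...,0],X[...,1],X[...,2]
m=(z>165)&(z<200)&(x>420)&(x<500)&(y>230)&(y<370)
N,l,st,ce=cv2.connectedComponentsWithStats(m.astype(np.uint8))
for i in range(1,N):
    if st[i,4]>20:
        P=X[l==i]; T=P[P[:,2]>186]; print(st[i].tolist(),P.mean(0).round(1),len(T),T.mean(0).round(1),cv2.minEnclosingCircle(T[:,:2].astype(np.float32)),P.min(0).round(),P.max(0).round())
save(c,'w3.png')
print(go((462.5,327.5,158),None,o))
E
```

```text
17.4 [463.26581915 326.96146767 289.15282254] 51.10045448989511
[174, 164, 23, 24, 368] [443.6 263.6 184.6] 235 [444.8 262.1 189.3] ((445.2453918457031, 262.0962219238281), 7.862104415893555) [437. 254. 165.] [453. 270. 191.]
[249, 173, 26, 32, 644] [459.4 332.2 186.1] 492 [461.4 332.3 189.4] ((461.96673583984375, 332.2366943359375), 11.92165470123291) [450. 321. 165.] [474. 344. 192.]
(array([ 0.081,  0.049, 13.115]), 0, np.float64(176.9))
```

View pics/w3.png

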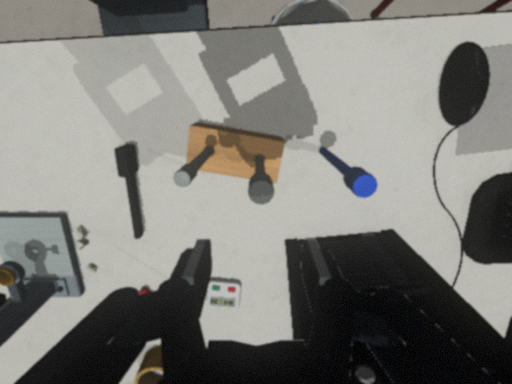

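Wrist picture: plunger head at (261,190) (measured radius 11.9), needle rod head at (182,178) (radius 7.9), blue look-alike at (363,184), scraper standing at (128,190), crumbs at (85,240). The plunger choice is confirmed.

Emit:
servo_tool(
  motion=[0.15, 0.35, 1.5, 0, 0.15, 0.35, 4, 0, 0.15, 0.35, 6.5, 0, 0.15, 0.35, 9, 0, 0.15, 0.35, 11, 0, 0.15, 0.35, 12.3, 0, 0.15, 0.35, 13.1, 0, 0.15, 0.35, 13.1, 0],
)

```text
time_s: 18.2
tool_pos: [461.3, 330.3, 156.7]
eef_rot: [-0.001, 0.027, 1.0, -0.001]
contact_force: [0.4, -0.0, 0.1]
width: 51.3
grip_force: 0.0
```

Emit:
servo_tool(
  motion=[0, 0, 0, 0, 0, 0, 0, 0, 0, 0, 0, 0, 0, 0, 0, 0, 0, 0, 0, 0, 0, 0, 0, 0, 0, 0, 0, 0, 0, 0, 0, 0],
  claw=-1,
  newtons=20,
)

```text
time_s: 19.0
tool_pos: [462.8, 330.9, 159.5]
eef_rot: [0.001, 0.027, 1.0, 0.001]
contact_force: [0.4, -0.3, 5.4]
width: 23.3
grip_force: 21.6
```

Emit:
servo_tool(
  motion=[0, 0, 0, 0, 0, 0, 0, 0, 0, 0, 0, 0, 0, 0, 0, 0, 0, 0, 0, 0, 0, 0, -0.5, 0, 0, 0, -1, 0, 0, 0, -1.5, 0],
  newtons=90,
)

```text
time_s: 19.8
tool_pos: [461.6, 330.5, 172.3]
eef_rot: [-0.0, 0.027, 1.0, 0.0]
contact_force: [1.1, 2.3, -3.6]
width: 21.7
grip_force: 88.2
```

Emit:
servo_tool(
  motion=[0, 0, -1, 0, 0, 0, -2, 0, 0, 0, -4, 0, 0, 0, -6, 0, 0, 0, -9, 0, 0, 0, -12, 0, 0, 0, -14.5, 0, 0, 0, -14.5, 0],
)

```text
time_s: 20.6
tool_pos: [463.1, 330.8, 323.9]
eef_rot: [0.004, 0.027, 1.0, 0.001]
contact_force: [0.1, -0.1, -0.9]
width: 22.0
grip_force: 88.7
```

Emit:
servo_tool(
  motion=[0, 0, 0, 0, 0, 0, 0, 0, 0, 0, 0, 0, 0, 0, 0, 0, 0, 0, 0, 0, 0, 0, 0, 0, 0, 0, 0, 0, 0, 0, 0, 0],
)

```text
time_s: 21.4
tool_pos: [462.0, 330.5, 318.1]
eef_rot: [0.0, 0.027, 1.0, -0.0]
contact_force: [-0.1, 0.6, -1.7]
width: 21.7
grip_force: 88.7
```

```bash
cat >> h.py <<'E'
def rod(o):
    """axis points of the held plunger from scene/top depth near the tool"""
    p=o['tool_pos']
    for n in('scene','top'):
        c=cap(n); X=pts(c); d=np.hypot(X[...,0]-p[0],X[...,1]-p[1])
        m=(d<40)&(X[...,2]<p[2]-12)&(X[...,2]>p[2]-165); P=X[m]
        print(n,m.sum())
        for a in range(int(p[2])-160,int(p[2])-10,25):
            Q=P[(P[:,2]>=a)&(P[:,2]<a+25)]
            if len(Q)>3: print(a+12,len(Q),np.median(Q,0).round(1),Q.min(0).round(),Q.max(0).round())
E
python3 - <<'E'
from h import *
o=arm.get_obs(); print(o['time_s'],o['tool_pos'],o['width'],o['contact_force'],o['wrist_torque'].round(2)); rod(o)
print(go((612,-56.7,312),None,o))
E
```

```text
21.4 [461.99544917 330.51460457 318.10176747] 21.68736096372438 [-0.06925283  0.57036444 -1.74893239] [-0.04  0.03 -0.01]
scene 167
170 17 [460.3 325.3 173.6] [455. 321. 165.] [467. 332. 181.]
195 29 [458.9 324.6 194.5] [456. 321. 183.] [465. 333. 208.]
220 30 [460.1 325.7 220.3] [456. 320. 209.] [469. 332. 233.]
245 29 [460.1 325.8 244.5] [456. 322. 234.] [469. 331. 257.]
270 30 [458.6 324.4 269.8] [455. 320. 258.] [465. 332. 281.]
295 32 [460.1 325.8 293.5] [456. 321. 283.] [467. 333. 305.]
top 16
195 6 [464.  324.4 189.1] [461. 323. 184.] [467. 329. 203.]
(array([-17.077, -37.852,   0.612]), 0, np.float64(176.9))
```

Emit:
servo_tool(
  motion=[-0.5, -1.2, 0, 0, -1.5, -3.4, 0, 0, -2.6, -5.8, 0, 0, -3.8, -8.4, 0, 0, -5, -11, 0, 0, -6.2, -13.7, 0, 0, -7.4, -16.4, 0, 0, -8.6, -19.1, 0, 0],
)

```text
time_s: 22.3
tool_pos: [537.8, 133.1, 318.3]
eef_rot: [0.0, 0.027, 1.0, -0.0]
contact_force: [1.2, -0.8, -2.5]
width: 22.0
grip_force: 88.6
```

Emit:
servo_tool(
  motion=[-1.2, -2.7, 0, 0, -2.4, -5.4, 0, 0, -3.6, -8.1, 0, 0, -4.8, -10.8, 0, 0, -6, -13.4, 0, 0, -7.1, -15.8, 0, 0, -8, -17.8, 0, 0, -8.4, -18.7, 0, 0],
)

```text
time_s: 23.1
tool_pos: [611.4, -58.9, 317.9]
eef_rot: [-0.0, 0.028, 1.0, -0.0]
contact_force: [-0.0, 0.8, -2.7]
width: 21.8
grip_force: 88.6
```

Emit:
servo_tool(
  motion=[0, 0, 0, 0, 0, 0, 0, 0, 0, 0, 0, 0, 0, 0, 0, 0, 0, 0, 0, 0, 0, 0, 0, 0, 0, 0, 0, 0, 0, 0, 0, 0],
)

```text
time_s: 23.9
tool_pos: [611.2, -56.0, 318.1]
eef_rot: [0.0, 0.027, 1.0, -0.0]
contact_force: [-0.4, 0.1, -1.7]
width: 21.7
grip_force: 88.6
```

```bash
python3 - <<'E'
from h import *
o=arm.get_obs(); print(o['time_s'],o['tool_pos'],o['width'],o['contact_force'],o['wrist_torque'].round(2),go((611.8,-56.2,318),None,o)); rod(o); c=ld('scene'); save(c,'s5.png',(235,100,363,228),4)
E
```

```text
23.9 [611.21970911 -56.04293273 318.12217538] 21.732224500902177 [-0.36557428  0.11997896 -1.71563491] [-0.05 -0.03 -0.02] (array([-0.059, -0.013,  0.012]), 0, np.float64(176.9))
scene 193
170 22 [607.4 -60.6 175.4] [604. -64. 166.] [615. -53. 183.]
195 30 [608.5 -60.5 194.9] [604. -65. 184.] [615. -53. 207.]
220 36 [608.1 -60.3 219. ] [603. -64. 209.] [618. -51. 233.]
245 36 [607.8 -60.  245.7] [603. -65. 234.] [615. -51. 258.]
270 35 [608.5 -60.5 271.7] [603. -64. 259.] [615. -53. 282.]
295 34 [607.9 -60.5 293. ] [603. -65. 283.] [614. -53. 306.]
top 0
```

View pics/s5.png

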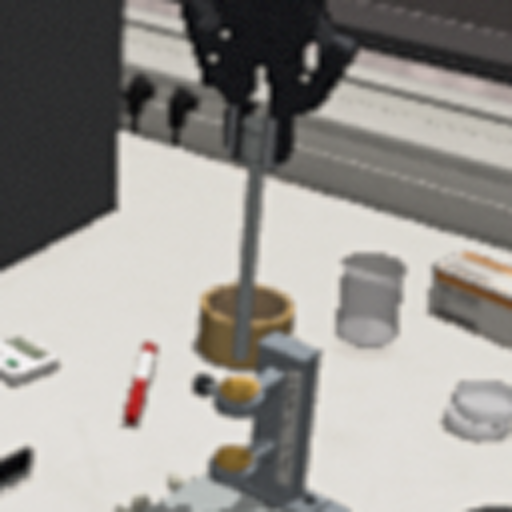

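Picture: the rod hangs vertical with its foot at (243,358), in line above the upper bush (239,388) and the lower bush (233,458). Next I lower it into the flare.

Emit:
servo_tool(
  motion=[0, 0, 0.7, 0, 0, 0, 1.4, 0, 0, 0, 2.1, 0, 0, 0, 2.5, 0, 0, 0, 2.8, 0, 0, 0, 3.1, 0, 0, 0, 3.4, 0, 0, 0, 3.4, 0],
)

```text
time_s: 24.8
tool_pos: [611.4, -56.1, 283.8]
eef_rot: [0.0, 0.027, 1.0, 0.0]
contact_force: [-0.4, -0.5, -2.5]
width: 21.6
grip_force: 88.6
```

Emit:
servo_tool(
  motion=[0, 0, 0.3, 0, 0, 0, 0.6, 0, 0, 0, 0.9, 0, 0, 0, 1.2, 0, 0, 0, 1.5, 0, 0, 0, 1.8, 0, 0, 0, 2, 0, 0, 0, 2, 0],
)

```text
time_s: 25.6
tool_pos: [611.2, -56.1, 263.6]
eef_rot: [-0.0, 0.027, 1.0, 0.0]
contact_force: [1.9, 0.2, -3.7]
width: 21.8
grip_force: 88.6
```

```bash
python3 - <<'E'
from h import *
for _ in range(2):
    o=arm.get_obs(); print(o['time_s'],o['tool_pos'],o['width'],o['contact_force'],o['wrist_torque'].round(2)); arm.read_camera('top')
E
```

```text
25.6 [611.18943009 -56.11362543 263.59527893] 21.797002877419235 [ 1.93762533  0.17299332 -3.69147127] [ 0.05 -0.39  0.04]
25.65 [611.16754697 -56.12173745 263.64114139] 21.845438933435855 [ 1.60267926  0.80240412 -2.89187692] [-0.   -0.4  -0.05]
```

Emit:
servo_tool(
  motion=[-0.05, 0, 0, 0, -0.05, 0, 0.5, 0, -0.05, 0, 1, 0, -0.05, 0, 1.5, 0, -0.05, 0, 2, 0, -0.05, 0, 2.5, 0, -0.05, 0, 3, 0, -0.05, 0, 3, 0],
)

```text
time_s: 26.5
tool_pos: [611.5, -56.1, 232.9]
eef_rot: [-0.001, 0.027, 1.0, 0.0]
contact_force: [1.0, -0.0, -2.6]
width: 22.0
grip_force: 88.6
```

Emit:
servo_tool(
  motion=[0, 0, 0.3, 0, 0, 0, 0.6, 0, 0, 0, 0.9, 0, 0, 0, 1.2, 0, 0, 0, 1.4, 0, 0, 0, 1.6, 0, 0, 0, 1.6, 0, 0, 0, 1.6, 0],
)

```text
time_s: 27.3
tool_pos: [611.7, -56.2, 217.8]
eef_rot: [-0.0, 0.027, 1.0, 0.0]
contact_force: [2.0, 1.0, -2.7]
width: 21.7
grip_force: 88.6
```

Emit:
servo_tool(
  motion=[-0.05, 0, 0, 0, -0.05, 0, 0.4, 0, -0.05, 0, 0.8, 0, -0.05, 0, 1.2, 0, -0.05, 0, 1.6, 0, -0.05, 0, 2, 0, -0.05, 0, 2.3, 0, -0.05, 0, 2.5, 0],
)

```text
time_s: 28.1
tool_pos: [612.1, -56.2, 192.6]
eef_rot: [-0.0, 0.027, 1.0, 0.0]
contact_force: [-0.3, 0.7, -2.8]
width: 21.7
grip_force: 88.6
```

Emit:
servo_tool(
  motion=[0, 0, 0.2, 0, 0, 0, 0.4, 0, 0, 0, 0.6, 0, 0, 0, 0.8, 0, 0, 0, 1, 0, 0, 0, 1.1, 0, 0, 0, 1.1, 0, 0, 0, 1.1, 0],
)

```text
time_s: 28.9
tool_pos: [612.2, -56.2, 182.0]
eef_rot: [-0.0, 0.027, 1.0, 0.0]
contact_force: [0.3, 1.2, -2.0]
width: 21.9
grip_force: 88.6
```

```bash
python3 - <<'E'
from h import *
o=arm.get_obs(); print(o['time_s'],o['tool_pos'],o['width'],o['contact_force'],o['wrist_torque'].round(2))
c=cap('scene'); t=cap('top'); p=o['tool_pos']
X=pts(c); m=(np.hypot(X[...,0]-608,X[...,1]+60)<9)&(X[...,2]>22)&(X[...,2]<61); P=X[m]; print(m.sum(),P.min(0) if m.sum() else '',np.argwhere(m).min(0) if m.sum() else '',np.argwhere(m).max(0) if m.sum() else '')
for z in(20,25,30,35,40,62): print(z,proj(c,(609,-59,z)).round(1))
save(c,'s6.png',(255,155,335,255),6)
# head/bush gap visible? top face of head from scene
m=(np.hypot(X[...,0]-609,X[...,1]+58)<16)&(X[...,2]>145); print(X[m][:,2].max() if m.sum() else '')
E
```

```text
28.9 [612.20116174 -56.20363731 182.0475632 ] 21.88401828325609 [ 0.26694393  1.24568496 -1.98580666] [-0.04 -0.02  0.06]
25 [606.36649796 -64.17405479  29.1611161 ] [222 290] [228 294]
20 [291.2 230.8]
25 [291.3 229.4]
30 [291.4 228.1]
35 [291.5 226.7]
40 [291.6 225.4]
62 [292.2 219.3]
298.9712487343105
```

View pics/s6.png

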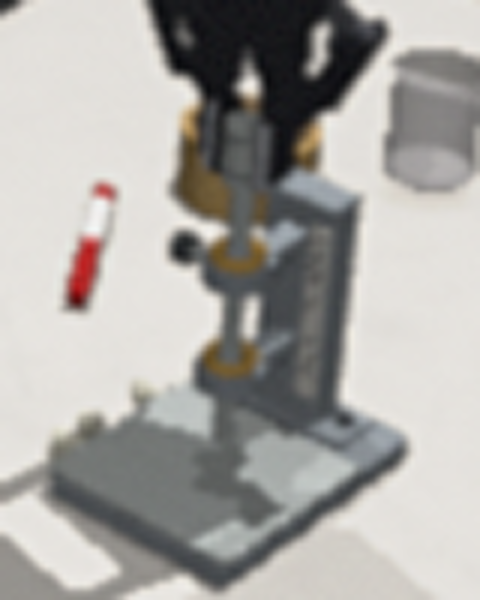

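Picture: the rod passes through both bushes, (237,255) and (232,358), and its foot hangs above the plate around (225,440). A final 1 mm trim brings the foot to about 10 mm.

Emit:
servo_tool(
  motion=[0, 0, 0.1, 0, 0, 0, 0.1, 0, 0, 0, 0.1, 0, 0, 0, 0.1, 0, 0, 0, 0.1, 0, 0, 0, 0.1, 0, 0, 0, 0.1, 0, 0, 0, 0.1, 0],
)

```text
time_s: 29.8
tool_pos: [612.2, -56.2, 181.1]
eef_rot: [-0.0, 0.027, 1.0, -0.0]
contact_force: [0.2, -0.6, -2.2]
width: 21.6
grip_force: 88.6
```

```bash
python3 - <<'E'
from h import *
o=arm.get_obs(); print(o['time_s'],o['tool_pos'],o['contact_force'],o['grip_force'])
z=[]
for _ in range(3):
    X=pts(arm.read_camera('scene')); m=(np.hypot(X[...,0]-608,X[...,1]+60)<9)&(X[...,2]>22)&(X[...,2]<61); z.append(np.sort(X[m][:,2])[:3].round(1))
print(z); print(arm.finish_job())
E
```

```text
29.8 [612.22026572 -56.19146729 181.08048063] [ 0.24584521 -0.60775995 -2.23436149] 88.61480712890625
[array([30.1, 31.8, 32. ]), array([29.3, 30.1, 30.5]), array([29.2, 31.1, 31.5])]
the job is handed in; nothing more can be done
None
```

The job is handed in at about 30 s: the three crumbs are on the desk, the scraper stands clear of the tester to its left, and the plunger is held by its head through both bushes with its foot about 10 mm above the plate.

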